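# Charge the bench parts shaker with bolts and lock its lid

## Task

Charge the parts shaker: pour the bolts from the carry scoop through its hopper into the can, put in the bolts that lie loose on the bench too, and stand the empty scoop upright on the bench beside it. Then shut the hinged lid and lock it with both T-bolts: drop one through each slot in the lid's edge until its collar lies on the lid, and give it a quarter turn so that its T-head sits crosswise under the shelf. Leave the amber tin and the green grease tin where they are.

Things in the scene. Friction and masses are not known exactly. Their poses are not given: they have to be found in the camera images.
- shaker: bench parts shaker, fixed: 118 mm square base, narrow square can on it, flaring into a square hopper (see point mouth). Origin under its middle on the bench, z up. Lid hinge on its +y side, lug shelf (two locking slots) on its -y side, stowage shelf (two slots where the T-bolts hang at the start) on its -x side; both shelves level with the rim, 7 mm thick, 68 to 99 mm from the middle
- mouth (a point): middle of the hopper's mouth, level with its rim, 138 mm above the bench; axes of the shaker. The hopper is 120 mm wide inside here (square) and narrows to 80 mm at 34 mm below; the can under it is 80 mm square and 80 mm deep
- lid (a joint): angle of the shaker's hinged lid: 0 shut on the rim, about 1.8 standing open; the stiff hinge (0.3 N m) leaves it where it is put. Turns about the shaker's x axis through point lid_hinge; shut, it reaches 175 mm from there to the -y side, 140 mm wide, 5 mm thick, top 143 mm above the bench; its edge has two slots of 38 x 17 mm, right over those of the lug shelf
- lid_hinge (a point): middle of the lid's hinge line, on the shaker, 140.5 mm above the bench; axes of the shaker
- lid_handle (a point): middle of the lid's handle bar: round, black, 10 mm thick, 64 mm long, parallel to the hinge, 75.5 mm from the hinge along the lid and 34 mm off the lid's mid-plane (above it when shut)
- lug_a (a point): centre of one slot of the lug shelf, at the shelf's top face (138 mm above the bench, 5 mm under the top of the shut lid); axes of the shaker: the slot is 37 mm long along x and 16 mm wide along y; 100 mm of free space below the shelf
- lug_b (a point): centre of the other slot of the lug shelf, 76 mm from the first, otherwise the same
- scoop: open carry scoop of dark sheet steel, 130 mm long (x), 90 mm wide (y), walls 32 mm high, 0.2 to 0.3 kg empty. Origin under the middle, z up. Open mouth at +x: the floor's last 44 mm rise 4 degrees, lip at x = 67 mm, z = 6 mm. Wooden grip bar, 18 x 18 mm, across it along y (86 mm between two posts at the walls), centre at x = -4 mm, z = 88 mm
- tbolt_1: T-bolt, 61 mm tall, 90 g; origin in the middle of its underside, z up, x along the T-head. T-head 28 x 9 x 8 mm, neck 9 mm thick, collar 26 mm wide at z = 25 to 29 mm, black wing grip 44 mm (along x) x 12 mm at z = 29 to 61 mm. It hangs by the collar in the stowage shelf, x along the slot. Locked: collar on the shut lid (origin 118 mm above the bench), x across the slot
- tbolt_2: T-bolt, 61 mm tall, 90 g; origin in the middle of its underside, z up, x along the T-head. T-head 28 x 9 x 8 mm, neck 9 mm thick, collar 26 mm wide at z = 25 to 29 mm, black wing grip 44 mm (along x) x 12 mm at z = 29 to 61 mm. It hangs by the collar in the stowage shelf, x along the slot. Locked: collar on the shut lid (origin 118 mm above the bench), x across the slot
- bolt_1: M14 hexagon bolt, plain steel, 70 mm long, 80 g: head 22 mm across the flats and 9 mm thick, shank 14 mm thick. Origin in the middle of the head's end face; its z axis runs along the shank to the tip, so the middle is at z = 35 mm. Starts in the scoop; may be absent
- bolt_2: M14 hexagon bolt, plain steel, 70 mm long, 80 g: head 22 mm across the flats and 9 mm thick, shank 14 mm thick. Origin in the middle of the head's end face; its z axis runs along the shank to the tip, so the middle is at z = 35 mm. Starts in the scoop; may be absent
- bolt_3: M14 hexagon bolt, plain steel, 70 mm long, 80 g: head 22 mm across the flats and 9 mm thick, shank 14 mm thick. Origin in the middle of the head's end face; its z axis runs along the shank to the tip, so the middle is at z = 35 mm. Starts in the scoop; may be absent
- bolt_4: M14 hexagon bolt, plain steel, 70 mm long, 80 g: head 22 mm across the flats and 9 mm thick, shank 14 mm thick. Origin in the middle of the head's end face; its z axis runs along the shank to the tip, so the middle is at z = 35 mm. Starts in the scoop; may be absent
- bolt_5: M14 hexagon bolt, plain steel, 70 mm long, 80 g: head 22 mm across the flats and 9 mm thick, shank 14 mm thick. Origin in the middle of the head's end face; its z axis runs along the shank to the tip, so the middle is at z = 35 mm. Starts lying on the bench; may be absent
- bolt_6: M14 hexagon bolt, plain steel, 70 mm long, 80 g: head 22 mm across the flats and 9 mm thick, shank 14 mm thick. Origin in the middle of the head's end face; its z axis runs along the shank to the tip, so the middle is at z = 35 mm. Starts lying on the bench; may be absent
- bolt_7: M14 hexagon bolt, plain steel, 70 mm long, 80 g: head 22 mm across the flats and 9 mm thick, shank 14 mm thick. Origin in the middle of the head's end face; its z axis runs along the shank to the tip, so the middle is at z = 35 mm. Starts lying on the bench; may be absent
- valve_tin: amber tin with a black lid, 64 mm wide, 41 mm high, a bystander; origin under its middle
- grease_tin: green grease tin with white lid, 70 mm wide, 51 mm high, a bystander; origin under its middle

How it is judged (in metres and radians):
On the way, in this order (a step that is already met when the one before it is completed fails the run):
1. the scoop is tipped over the hopper to pour (angle between scoop's own z axis and vertical above 0.45 rad and horizontal distance between scoop and shaker below 0.12 m and height (world z) of scoop above 0.13 m), for 0.1 s.
2. all bolts are in the shaker and the lid is shut (height (world z) of bolt_1 between 0.02 and 0.135 m and (horizontal distance between bolt_1 and shaker below 0.055 m or (height (world z) of bolt_1 above 0.085 m and horizontal distance between bolt_1 and shaker below 0.078 m)) and height (world z) of bolt_2 between 0.02 and 0.135 m and (horizontal distance between bolt_2 and shaker below 0.055 m or (height (world z) of bolt_2 above 0.085 m and horizontal distance between bolt_2 and shaker below 0.078 m)) and height (world z) of bolt_3 between 0.02 and 0.135 m and (horizontal distance between bolt_3 and shaker below 0.055 m or (height (world z) of bolt_3 above 0.085 m and horizontal distance between bolt_3 and shaker below 0.078 m)) and height (world z) of bolt_4 between 0.02 and 0.135 m and (horizontal distance between bolt_4 and shaker below 0.055 m or (height (world z) of bolt_4 above 0.085 m and horizontal distance between bolt_4 and shaker below 0.078 m)) and height (world z) of bolt_5 between 0.02 and 0.135 m and (horizontal distance between bolt_5 and shaker below 0.055 m or (height (world z) of bolt_5 above 0.085 m and horizontal distance between bolt_5 and shaker below 0.078 m)) and height (world z) of bolt_6 between 0.02 and 0.135 m and (horizontal distance between bolt_6 and shaker below 0.055 m or (height (world z) of bolt_6 above 0.085 m and horizontal distance between bolt_6 and shaker below 0.078 m)) and height (world z) of bolt_7 between 0.02 and 0.135 m and (horizontal distance between bolt_7 and shaker below 0.055 m or (height (world z) of bolt_7 above 0.085 m and horizontal distance between bolt_7 and shaker below 0.078 m)) and value of joint lid below 0.05 rad), for 0.2 s.
At the end, for the whole second after the job is handed in: every bolt inside the shaker; lid shut (under 0.05 rad); a T-bolt in each lug slot, collar down on the lid (within 6 mm), upright, wing within 20 degrees of crosswise to the slot; the scoop upright on the bench clear of the shaker (all of step 2 and ((horizontal distance between tbolt_1 and lug_a below 0.01 m and z of tbolt_1 in the frame of shaker between 0.112 and 0.124 m and angle between the x axis of each of tbolt_1, tbolt_2 and the y axis of shaker, either way round below 0.35 rad and angle between each of tbolt_1, tbolt_2's own z axis and vertical below 0.2 rad and horizontal distance between tbolt_2 and lug_b below 0.01 m and z of tbolt_2 in the frame of shaker between 0.112 and 0.124 m) or (horizontal distance between tbolt_1 and lug_b below 0.01 m and z of tbolt_1 in the frame of shaker between 0.112 and 0.124 m and angle between the x axis of each of tbolt_1, tbolt_2 and the y axis of shaker, either way round below 0.35 rad and angle between each of tbolt_1, tbolt_2's own z axis and vertical below 0.2 rad and horizontal distance between tbolt_2 and lug_a below 0.01 m and z of tbolt_2 in the frame of shaker between 0.112 and 0.124 m)) and height (world z) of scoop below 0.012 m and angle between scoop's own z axis and vertical below 0.12 rad and horizontal distance between scoop and shaker above 0.11 m and linear speed of scoop below 0.05 m/s); the robot touches nothing.
It fails at once if a bystander is shoved more than 3 cm (distance of any of valve_tin, grease_tin from where it was at the start of the episode above 0.03 m).
Of bolt_1, bolt_2, bolt_3, bolt_4 only 2 to 4 are there at a start; the rules pass over those that are not, and their reading is None.
Of bolt_5, bolt_6, bolt_7 only 1 to 3 are there at a start; the rules pass over those that are not, and their reading is None.
At some moment in a run one of bolt_5, bolt_6, bolt_7 may be knocked a few centimetres aside while the robot is not near it.
It also fails if it takes over 210 s, if anything falls off the work surface, if the arm or the gripper's body presses on something with over 40 N, if the wrist force passes 120 N, or if a joint passes its speed limit or range.

## Robot

A 6-joint arm with a two-finger parallel gripper is mounted at the origin on a cart in front of the work surface, level with it; the furniture and walls round the work are solid. World frame = base frame: x ahead of the robot, y to its left, z up, the work surface at z = 0. Lengths are in mm, angles in rad, forces in N, time in s.
With the tool pointing down it reaches from about 275 to 1000 mm from the base axis. Payload 8.4 kg.
Tool frame: the origin (TCP) lies midway between the tips of the shut fingers; the grasp point (between the pads) lies grip_depth behind it (grip_depth is the distance from the TCP to the grasp point, in mm); z points along the fingers, y is the line along which they close (so a half turn about z gives the same grasp; the last joint's range is limited). The gripper opens to 85 mm and grips with 20 to 120 N. Pads are 22 mm wide; open, the fingers measure 114 mm over their backs; the gripper's body (76 mm by 85 mm) begins 54 mm behind the grasp point. The pads swing forward as they close: fully open they stand 13 mm farther back than shut.
Start: joints at [1.316, 0.353, 1.633, -0, 1.155, -0.002], TCP at [156.321, 605.138, 231.281] pointing down, gripper open.
Joint ranges: [-2.63, 2.63], [-0.92, 2.1], [0.06, 2.66], [-1.3, 4.44], [0, 2.69], [-3.02, 3.02]. Speed limits (rad/s): [2.22, 2.22, 2.79, 3.14, 3.14, 3.14].

## Interface

Orientations are given as [roll, pitch, yaw] about the fixed x, y, z axes, in that order (R = Rz(yaw) Ry(pitch) Rx(roll)).
In Python, from rig import * gives the robot as it stands.
- The arm moves only by the shell command python3 -m creep 'ROWS' [FORCE]. ROWS is JSON, a list of rows, each an object of numbers: "x", "y", "z": the shift along the tool's x, y, z in mm; "rx", "ry", "rz": the turn, a rotation vector about the tool's x, y, z in rad; "hand": the finger opening in mm, from 0 to 85.4. A call has 1 to 20 rows; each row shifts and turns the commanded pose from where the row before left it, along the tool's axes as they then stand; what a row does not reach is not made up. A row lasts 1/8 s, in which the tool goes at most 62.5 mm and 10.7 degrees, less where a joint would pass 70% of its speed; a pose out of reach is approached as far as the arm can. A call with a gripper value outside its range is refused whole. The fingers move at their own pace and stop on an object; FORCE is the grip in N (left out, the last holds). Time passes only in rows, so rows that do not move let the fingers close. It gives the time, the measured TCP pose, the force, the opening and the grip force at its end, in the units of the state.
- sense(): the state, without advancing time (a new reading comes with each control period).
- grab_frame(name): name is "side" or "top"; returns the picture (400x640x3 uint8, red, green, blue); there is no depth.
- get_calibration(name): a dict with "K" (3x3 intrinsics, pixels), "R" (3x3) and "t" (3): a world point X has camera coordinates R X + t. Camera axes: x right, y down, z forward; pixel columns grow to the right and rows downward; lengths in mm; the calibration is good to about 2 mm. A picture is of the moment at which its call begins. get_calibration takes no time and is no camera call.
- sign_off(): hands the job in; it is judged then, once.
The state is a dict: "clock": time; "qpos": joint angles; "qvel": joint speeds; "joint_efforts": joint torques, N m; "eef_pos": TCP position; "tcp_rot": TCP orientation; "contact_force": force on the tool from outside, world axes, zero at the start; "wrist_torque": the same for the moment, N m; "opening": opening from 0.0 (shut) to 1.0 (fully open); "grasp_force": force on a finger pad.
Only numpy, scipy, OpenCV 4.12 (cv2) and the standard library are available. Lean on these libraries where they do the work, as an engineer would, in place of code of your own. Each camera call takes 0.05 s, during which the arm holds its last target. There are 200 camera calls.

## Working session

There is one attempt and no reset: what is moved stays moved. The work goes in short steps, Python scripts to look and compute and a shell command to move; the robot and the scene stay as the last step left them, time stands still between calls to the robot, and variables do not carry over. Pictures are saved under pics/ and viewed, at most 14 in all, crops included, and the job is handed in when it is done.

```bash
ls; mkdir -p pics; python3 - <<'E'
from rig import *
import cv2
for n in("side","top"):
    cv2.imwrite(f"pics/{n}0.png",grab_frame(n)[:,:,::-1]); c=get_calibration(n); print(n,c)
s=sense();print(s)
E
```

```text
pics
side {'K': array([[366.62211628,   0.        , 320.61766139],
       [  0.        , 366.62211628, 201.95597572],
       [  0.        ,   0.        ,   1.        ]]), 'R': array([[ 0.99781683, -0.06599725,  0.00243463],
       [-0.04055045, -0.64134921, -0.76617677],
       [ 0.05212701,  0.76440536, -0.64262526]]), 't': array([-502.5078993 ,  382.16237843,  608.35264031])}
top {'K': array([[463.04558952,   0.        , 316.82107483],
       [  0.        , 463.04558952, 194.2985737 ],
       [  0.        ,   0.        ,   1.        ]]), 'R': array([[-1.66533097e-03, -9.99998177e-01, -9.33891962e-04],
       [-9.77225578e-01,  1.82557481e-03, -2.12195279e-01],
       [ 2.12196597e-01,  5.59247745e-04, -9.77226837e-01]]), 't': array([ 376.71986146,  541.40416047, 1044.08870735])}
{'clock': 0.1, 'qpos': array([ 1.31557801e+00,  3.53599528e-01,  1.63405199e+00, -2.69702679e-05,
        1.15520369e+00, -2.36805760e-03]), 'qvel': array([-0.00038166, -0.00115529, -0.00174679, -0.00108106, -0.00037279,
       -0.00081674]), 'joint_efforts': array([ 1.32703677e-03, -6.06360197e+01, -3.42820036e+01, -8.20893979e-05,
        3.94652787e-03, -1.50470663e-05]), 'eef_pos': array([156.23433508, 604.71833163, 230.62719158]), 'tcp_rot': array([-3.14033005e+00,  2.16708586e-05,  2.88875332e+00]), 'contact_force': array([ 0.15788027, -0.65312165, -0.28181117]), 'wrist_torque': array([-0.00319   , -0.02412255,  0.00871347]), 'grasp_force': 0.0, 'opening': 0.9984018844162146}
```

View pics/side0.png

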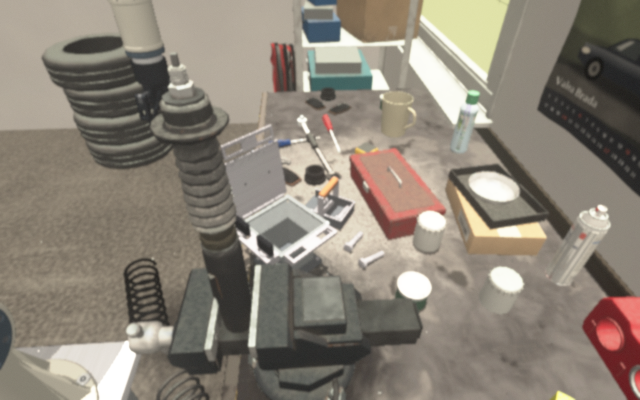

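View pics/top0.png

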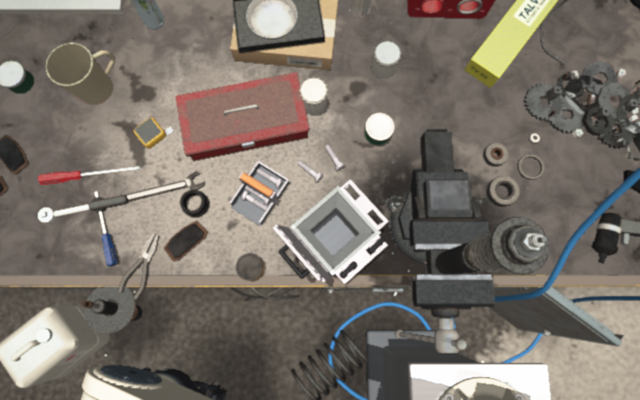

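Side view: arm at far upper left, shaker at about (285,225) with lid standing open behind, scoop (330,205), loose bolts (353,240), (371,260). Top view: shaker (335,232), scoop (262,190), loose bolts (312,170), (334,158). I'll zoom in.

```bash
python3 - <<'E'
import cv2
a=cv2.imread("pics/top0.png")[145:290,220:413]; cv2.imwrite("pics/t1.png",cv2.resize(a,None,fx=4,fy=4,interpolation=cv2.INTER_CUBIC))
a=cv2.imread("pics/side0.png")[120:290,220:410]; cv2.imwrite("pics/s1.png",cv2.resize(a,None,fx=3.5,fy=3.5,interpolation=cv2.INTER_CUBIC))
E
```

```text
(no output)
```

View pics/t1.png

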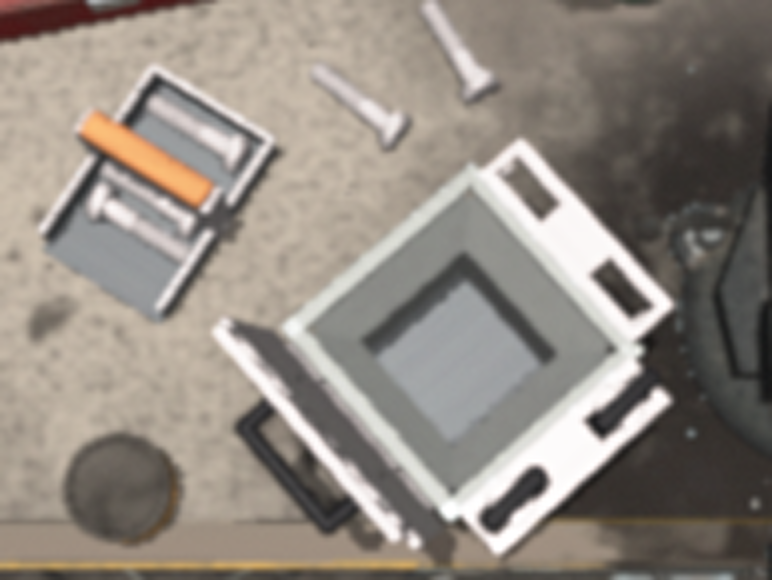

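View pics/s1.png

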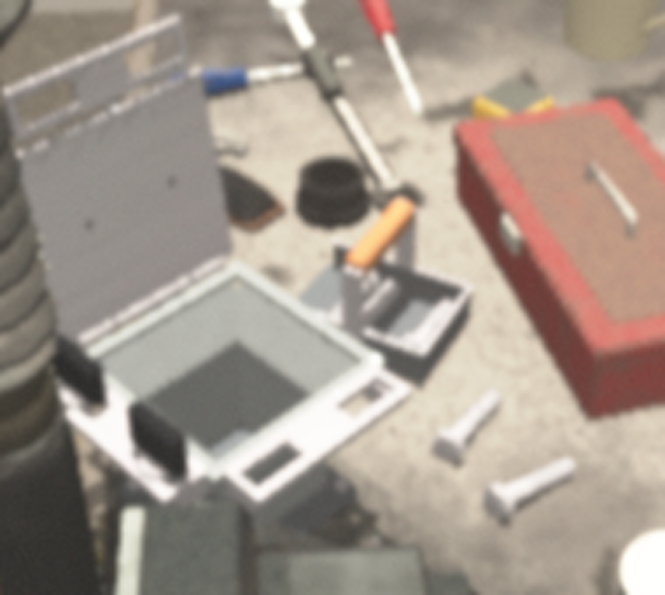

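The black-lidded amber tin is at about full-frame (250,265). There are three bolts, maybe four, in the scoop and two loose on the bench. The lug shelf is upper right and the stowed T-bolts are lower right. Next I'll cast rays to get positions.

```bash
python3 -m creep '[{"rz":0.1736,"hand":85},{"rz":0.1736},{"rz":0.1736},{"rz":0.1736},{"rz":0.1736},{"rz":0.1736},{"rz":0.1736},{"rz":0.1736},{"rz":0.1736},{"rz":0.1736},{"rz":0.1736}]' 100
python3 -m creep '[{"x":18.5,"y":48},{"x":18.5,"y":48},{"x":18.5,"y":48},{"x":18.5,"y":48},{"x":18.5,"y":48},{"x":18.5,"y":48},{"x":18.5,"y":48},{"x":18.5,"y":48},{"z":45},{"z":45},{}]'
python3 - <<'E'
from h import *
s=sense(); print(s["eef_pos"],s["tcp_rot"],s["qpos"]); print(delta([557,514,69],.979))
cv2.imwrite("pics/a.png",cv2.resize(np.hstack([grab_frame("top")[120:250,180:400],grab_frame("side")[120:250,240:420]]),None,fx=2,fy=2,interpolation=2)[:,:,::-1])
E
```

```text
[156.23433508 604.71833163 230.62719158] [-3.14033005e+00  2.16708586e-05  2.88875332e+00] [ 1.31557801e+00  3.53599528e-01  1.63405199e+00 -2.69702679e-05
  1.15520369e+00 -2.36805760e-03]
(array([-410.7,   12.6,  161.6]), array([-1.00e-03,  1.00e-03,  1.91e+00]))schema error: expected keys x, y, z, rx, ry, rz, hand
schema error: expected keys x, y, z, rx, ry, rz, hand
```

View pics/a.png

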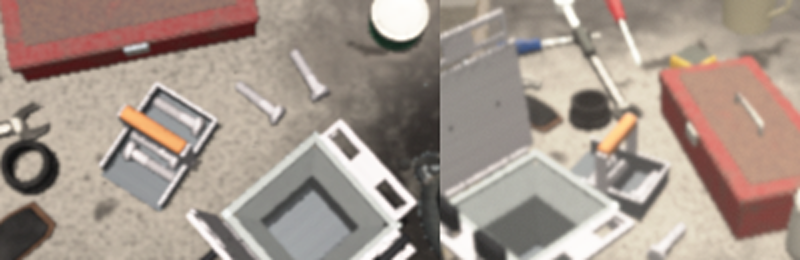

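The picture is the unmoved scene. The move was refused because every row needs all seven keys.

```bash
python3 -m creep '[{"x":0,"y":0,"z":0,"rx":0,"ry":0,"rz":0.1736,"hand":85},{"x":0,"y":0,"z":0,"rx":0,"ry":0,"rz":0.1736,"hand":85},{"x":0,"y":0,"z":0,"rx":0,"ry":0,"rz":0.1736,"hand":85},{"x":0,"y":0,"z":0,"rx":0,"ry":0,"rz":0.1736,"hand":85},{"x":0,"y":0,"z":0,"rx":0,"ry":0,"rz":0.1736,"hand":85},{"x":0,"y":0,"z":0,"rx":0,"ry":0,"rz":0.1736,"hand":85},{"x":0,"y":0,"z":0,"rx":0,"ry":0,"rz":0.1736,"hand":85},{"x":0,"y":0,"z":0,"rx":0,"ry":0,"rz":0.1736,"hand":85},{"x":0,"y":0,"z":0,"rx":0,"ry":0,"rz":0.1736,"hand":85},{"x":0,"y":0,"z":0,"rx":0,"ry":0,"rz":0.1736,"hand":85},{"x":0,"y":0,"z":0,"rx":0,"ry":0,"rz":0.1736,"hand":85}]' 100
python3 -m creep '[{"x":18.5,"y":48,"z":0,"rx":0,"ry":0,"rz":0,"hand":85},{"x":18.5,"y":48,"z":0,"rx":0,"ry":0,"rz":0,"hand":85},{"x":18.5,"y":48,"z":0,"rx":0,"ry":0,"rz":0,"hand":85},{"x":18.5,"y":48,"z":0,"rx":0,"ry":0,"rz":0,"hand":85},{"x":18.5,"y":48,"z":0,"rx":0,"ry":0,"rz":0,"hand":85},{"x":18.5,"y":48,"z":0,"rx":0,"ry":0,"rz":0,"hand":85},{"x":18.5,"y":48,"z":0,"rx":0,"ry":0,"rz":0,"hand":85},{"x":18.5,"y":48,"z":0,"rx":0,"ry":0,"rz":0,"hand":85},{"x":0,"y":0,"z":45,"rx":0,"ry":0,"rz":0,"hand":85},{"x":0,"y":0,"z":45,"rx":0,"ry":0,"rz":0,"hand":85},{"x":0,"y":0,"z":0,"rx":0,"ry":0,"rz":0,"hand":85}]'
python3 - <<'E'
from h import *
s=sense(); print(s["eef_pos"],s["tcp_rot"],s["qpos"]); print(delta([557,514,69],.979))
E
```

```text
clock: 1.58
eef_pos: [156.3, 605.0, 231.1]
tcp_rot: [3.141, 0.0, 0.973]
contact_force: [0.2, 0.9, -0.0]
opening: 0.998
grasp_force: 0.0
clock: 2.95
eef_pos: [555.5, 511.7, 136.7]
tcp_rot: [-3.14, 0.008, 0.979]
contact_force: [-0.6, 0.3, 1.1]
opening: 0.997
grasp_force: 0.0
[555.52759263 511.6940916  136.74420087] [-3.13967905  0.00793936  0.97897221] [ 7.42363003e-01  6.41191156e-01  1.38474597e+00 -8.14217731e-07
  1.12382225e+00  1.33419507e+00]
(array([ 3.3,  0.1, 67.7]), array([-0.002,  0.008, -0.   ]))
```

```bash
python3 -m creep '[{"x":0,"y":0,"z":36,"rx":0,"ry":0,"rz":0,"hand":85},{"x":0,"y":0,"z":36,"rx":0,"ry":0,"rz":0,"hand":85},{"x":0,"y":0,"z":0,"rx":0,"ry":0,"rz":0,"hand":85},{"x":0,"y":0,"z":0,"rx":0,"ry":0,"rz":0,"hand":0},{"x":0,"y":0,"z":0,"rx":0,"ry":0,"rz":0,"hand":0},{"x":0,"y":0,"z":0,"rx":0,"ry":0,"rz":0,"hand":0},{"x":0,"y":0,"z":0,"rx":0,"ry":0,"rz":0,"hand":0},{"x":0,"y":0,"z":0,"rx":0,"ry":0,"rz":0,"hand":0},{"x":0,"y":0,"z":0,"rx":0,"ry":0,"rz":0,"hand":0},{"x":0,"y":0,"z":0,"rx":0,"ry":0,"rz":0,"hand":0}]' 100
python3 -m creep '[{"x":0,"y":0,"z":-20,"rx":0,"ry":0,"rz":0,"hand":0},{"x":0,"y":0,"z":-40,"rx":0,"ry":0,"rz":0,"hand":0},{"x":0,"y":0,"z":-40,"rx":0,"ry":0,"rz":0,"hand":0},{"x":0,"y":0,"z":-40,"rx":0,"ry":0,"rz":0,"hand":0},{"x":0,"y":0,"z":-40,"rx":0,"ry":0,"rz":0,"hand":0},{"x":0,"y":0,"z":-30,"rx":0,"ry":0,"rz":0,"hand":0},{"x":0,"y":0,"z":0,"rx":0,"ry":0,"rz":0,"hand":0},{"x":0,"y":0,"z":0,"rx":0,"ry":0,"rz":0,"hand":0}]'
python3 - <<'E'
from h import *
s=sense(); print(s["eef_pos"],s["tcp_rot"],s["qpos"]); 
cv2.imwrite("pics/b.png",cv2.resize(np.hstack([grab_frame("top")[80:250,140:400],grab_frame("side")[80:250,240:420]]),None,fx=1.8,fy=1.8,interpolation=2)[:,:,::-1])
E
```

```text
clock: 4.2
eef_pos: [557.9, 514.4, 70.4]
tcp_rot: [3.141, -0.001, 0.979]
contact_force: [-1.6, 0.3, 6.4]
opening: 0.194
grasp_force: 97.8
clock: 5.2
eef_pos: [557.0, 513.2, 277.7]
tcp_rot: [-3.141, 0.002, 0.979]
contact_force: [-0.3, -0.9, -3.5]
opening: 0.193
grasp_force: 97.7
[556.95916073 513.15135448 277.67779169] [-3.14112181e+00  2.32275559e-03  9.79182305e-01] [ 7.42541971e-01  5.31527908e-01  1.25582853e+00 -8.88509224e-05
  1.35660462e+00  1.33417553e+00]
```

View pics/b.png

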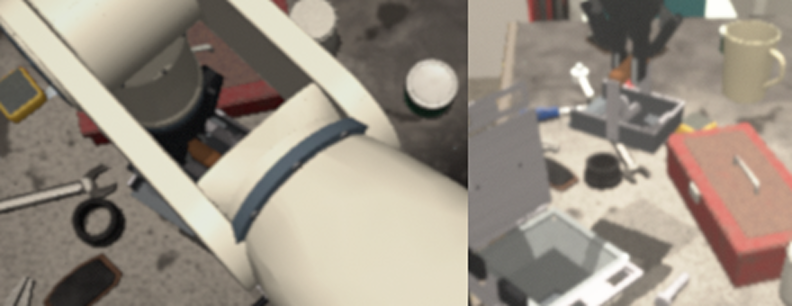

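Scoop is held by its bar at about 215 mm height with its bolts in it, and the shaker is below left. Next: turn it so the mouth faces across the hopper, then move over.

```bash
python3 -m creep '[{"x":0,"y":0,"z":0,"rx":0,"ry":0,"rz":-0.13,"hand":0},{"x":0,"y":0,"z":0,"rx":0,"ry":0,"rz":-0.13,"hand":0},{"x":0,"y":0,"z":0,"rx":0,"ry":0,"rz":-0.13,"hand":0},{"x":0,"y":0,"z":0,"rx":0,"ry":0,"rz":-0.13,"hand":0},{"x":0,"y":0,"z":0,"rx":0,"ry":0,"rz":-0.13,"hand":0},{"x":0,"y":0,"z":0,"rx":0,"ry":0,"rz":-0.13,"hand":0},{"x":0,"y":0,"z":0,"rx":0,"ry":0,"rz":-0.13,"hand":0},{"x":0,"y":0,"z":0,"rx":0,"ry":0,"rz":-0.13,"hand":0},{"x":0,"y":0,"z":0,"rx":0,"ry":0,"rz":-0.13,"hand":0},{"x":0,"y":0,"z":0,"rx":0,"ry":0,"rz":-0.13,"hand":0},{"x":-16,"y":-24,"z":0,"rx":0,"ry":0,"rz":0,"hand":0},{"x":-16,"y":-24,"z":0,"rx":0,"ry":0,"rz":0,"hand":0},{"x":-16,"y":-24,"z":20,"rx":0,"ry":0,"rz":0,"hand":0},{"x":-16,"y":-24,"z":20,"rx":0,"ry":0,"rz":0,"hand":0},{"x":0,"y":0,"z":20,"rx":0,"ry":0,"rz":0,"hand":0},{"x":0,"y":0,"z":0,"rx":0,"ry":0,"rz":0,"hand":0},{"x":0,"y":0,"z":0,"rx":0,"ry":0,"rz":0,"hand":0}]'
python3 - <<'E'
from h import *
s=sense(); C=np.array([448,337]);xs=np.array([.759,.650]);d=s["eef_pos"][:2]-C
print(d@xs, d@[-.650,.759],s["eef_pos"],s["tcp_rot"],s["qpos"]); 
cv2.imwrite("pics/c.png",cv2.resize(grab_frame("side")[120:290,180:400],None,fx=2.5,fy=2.5,interpolation=2)[:,:,::-1])
E
```

```text
clock: 7.42
eef_pos: [526.8, 403.6, 219.5]
tcp_rot: [3.141, -0.0, 2.28]
contact_force: [-0.2, 0.1, -4.7]
opening: 0.191
grasp_force: 98.2
103.10078793191128 -0.6071797244122898 [526.7599252  403.64923801 219.47669945] [ 3.14103844e+00 -1.15791788e-04  2.27954792e+00] [ 6.51507150e-01  4.22604670e-01  1.55647140e+00  1.60540976e-04
  1.16196990e+00 -5.73081943e-02]
```

View pics/c.png

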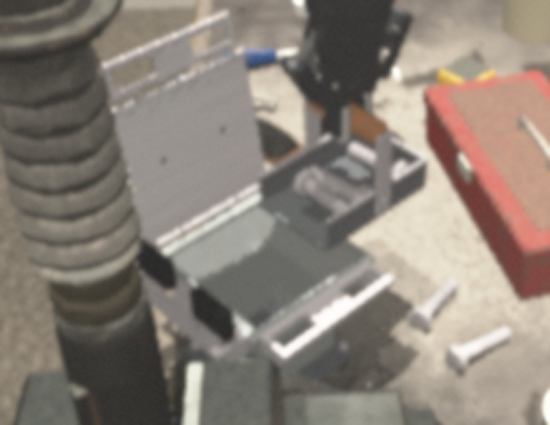

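Scoop is centred over the hopper with its lip about 30 mm inside the +x side; the loose bolts haven't moved. Pouring now.

```bash
python3 -m creep '[{"x":0,"y":-6.7,"z":-6.8,"rx":-0.1,"ry":0,"rz":0,"hand":0},{"x":0,"y":-6.7,"z":-6.8,"rx":-0.1,"ry":0,"rz":0,"hand":0},{"x":0,"y":-3.25,"z":-3.47,"rx":-0.05,"ry":0,"rz":0,"hand":0},{"x":0,"y":-3.25,"z":-3.47,"rx":-0.05,"ry":0,"rz":0,"hand":0},{"x":0,"y":-3.25,"z":-3.47,"rx":-0.05,"ry":0,"rz":0,"hand":0},{"x":0,"y":-3.25,"z":-3.47,"rx":-0.05,"ry":0,"rz":0,"hand":0},{"x":0,"y":-3.25,"z":-3.47,"rx":-0.05,"ry":0,"rz":0,"hand":0},{"x":0,"y":-3.25,"z":-3.47,"rx":-0.05,"ry":0,"rz":0,"hand":0},{"x":0,"y":-3.25,"z":-3.47,"rx":-0.05,"ry":0,"rz":0,"hand":0},{"x":0,"y":-3.25,"z":-3.47,"rx":-0.05,"ry":0,"rz":0,"hand":0},{"x":0,"y":-3.25,"z":-3.47,"rx":-0.05,"ry":0,"rz":0,"hand":0},{"x":0,"y":-3.25,"z":-3.47,"rx":-0.05,"ry":0,"rz":0,"hand":0},{"x":0,"y":-3.25,"z":-3.47,"rx":-0.05,"ry":0,"rz":0,"hand":0},{"x":0,"y":-3.25,"z":-3.47,"rx":-0.05,"ry":0,"rz":0,"hand":0},{"x":0,"y":-3.25,"z":-3.47,"rx":-0.05,"ry":0,"rz":0,"hand":0},{"x":0,"y":-3.25,"z":-3.47,"rx":-0.05,"ry":0,"rz":0,"hand":0},{"x":0,"y":0,"z":0,"rx":0,"ry":0,"rz":0,"hand":0},{"x":0,"y":0,"z":0,"rx":0,"ry":0,"rz":0,"hand":0},{"x":0,"y":0,"z":0,"rx":0,"ry":0,"rz":0,"hand":0},{"x":0,"y":0,"z":0,"rx":0,"ry":0,"rz":0,"hand":0}]'
python3 - <<'E'
from h import *
s=sense(); C=np.array([448,337]);xs=np.array([.759,.650]);d=s["eef_pos"][:2]-C
print(d@xs, d@[-.650,.759],s["eef_pos"],s["tcp_rot"],s["qpos"]); 
cv2.imwrite("pics/d.png",cv2.resize(grab_frame("side")[120:290,180:400],None,fx=2.5,fy=2.5,interpolation=2)[:,:,::-1])
E
```

```text
clock: 9.98
eef_pos: [470.4, 366.2, 252.1]
tcp_rot: [2.327, -0.017, 2.298]
contact_force: [-0.0, 0.2, -2.3]
opening: 0.192
grasp_force: 98.8
35.9518082801386 7.631759543984167 [470.3585055  366.20261939 252.07059743] [ 2.32749139 -0.01700003  2.29824723] [ 0.59861152  0.03585125  2.26859898  1.31013984  0.10888052 -1.38510241]
```

View pics/d.png

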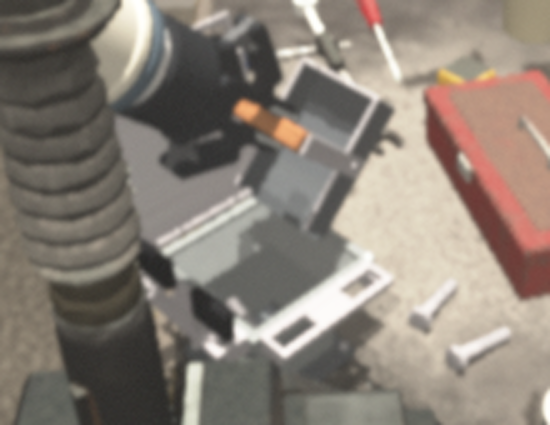

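Scoop is tipped and empty (wrist load dropped by about 2.4 N, which is three bolts). The loose bolts are still at crop (435,303) and (480,347). Tilting back.

```bash
python3 -m creep '[{"x":0,"y":6,"z":7.4,"rx":0.1,"ry":0,"rz":0,"hand":0},{"x":0,"y":6,"z":7.4,"rx":0.1,"ry":0,"rz":0,"hand":0},{"x":0,"y":6,"z":7.4,"rx":0.1,"ry":0,"rz":0,"hand":0},{"x":0,"y":6,"z":7.4,"rx":0.1,"ry":0,"rz":0,"hand":0},{"x":0,"y":6,"z":7.4,"rx":0.1,"ry":0,"rz":0,"hand":0},{"x":0,"y":6,"z":7.4,"rx":0.1,"ry":0,"rz":0,"hand":0},{"x":0,"y":6,"z":7.4,"rx":0.1,"ry":0,"rz":0,"hand":0},{"x":0,"y":6,"z":7.4,"rx":0.1,"ry":0,"rz":0,"hand":0},{"x":0,"y":0,"z":0,"rx":0,"ry":0,"rz":0,"hand":0},{"x":0,"y":0,"z":0,"rx":0,"ry":0,"rz":0,"hand":0}]'
python3 - <<'E'
from h import *
s=sense(); C=np.array([448,337]);xs=np.array([.759,.650]);d=s["eef_pos"][:2]-C
t=C+200*xs+80*np.array([-.65,.759])
print(d@xs, d@[-.650,.759],s["eef_pos"],s["tcp_rot"],s["qpos"],delta([*t,73],2.279)); 
E
```

```text
clock: 11.28
eef_pos: [503.6, 422.0, 235.0]
tcp_rot: [2.954, -0.051, 2.336]
contact_force: [0.1, -0.1, -1.2]
opening: 0.194
grasp_force: 98.7
97.47790938459919 28.39399358531575 [503.60854592 422.03234313 235.03089531] [ 2.95431837 -0.05052153  2.33563535] [ 0.65923357  0.30918678  1.70251511  0.08487157  0.95026182 -0.14401106] (array([ 37.4,  72.7, 180.8]), array([ 0.186, -0.056,  0.052]))
```

```bash
python3 -m creep '[{"x":0,"y":0,"z":-10,"rx":0.093,"ry":-0.028,"rz":0.026,"hand":0},{"x":0,"y":0,"z":0,"rx":0.093,"ry":-0.028,"rz":0.026,"hand":0},{"x":17,"y":34,"z":0,"rx":0,"ry":0,"rz":0,"hand":0},{"x":17,"y":34,"z":0,"rx":0,"ry":0,"rz":0,"hand":0},{"x":17,"y":34,"z":20,"rx":0,"ry":0,"rz":0,"hand":0},{"x":0,"y":0,"z":50,"rx":0,"ry":0,"rz":0,"hand":0},{"x":0,"y":0,"z":50,"rx":0,"ry":0,"rz":0,"hand":0},{"x":0,"y":0,"z":40,"rx":0,"ry":0,"rz":0,"hand":0},{"x":0,"y":0,"z":0,"rx":0,"ry":0,"rz":0,"hand":0},{"x":0,"y":0,"z":0,"rx":0,"ry":0,"rz":0,"hand":0}]'
python3 - <<'E'
from h import *
s=sense(); C=np.array([448,337]);xs=np.array([.759,.650]);d=s["eef_pos"][:2]-C
t=C+200*xs+80*np.array([-.65,.759])
print(d@xs, d@[-.650,.759],s["tcp_rot"],s["qpos"],delta([*t,71],2.279)); 
E
```

```text
clock: 12.52
eef_pos: [547.7, 526.4, 87.5]
tcp_rot: [3.14, -0.0, 2.279]
contact_force: [0.6, 0.5, -2.0]
opening: 0.19
grasp_force: 98.7
198.82129690785172 78.95504378322292 [ 3.13966495e+00 -3.37062498e-04  2.27870447e+00] [7.63496433e-01 6.92395293e-01 1.41023902e+00 2.66513592e-04
 1.03701490e+00 5.54532417e-02] (array([ 0.9,  0.9, 16.5]), array([ 0.002, -0.   , -0.   ]))
```

```bash
python3 -m creep '[{"x":0,"y":0,"z":8,"rx":0,"ry":0,"rz":0,"hand":0},{"x":0,"y":0,"z":8,"rx":0,"ry":0,"rz":0,"hand":0},{"x":0,"y":0,"z":0,"rx":0,"ry":0,"rz":0,"hand":0},{"x":0,"y":0,"z":0,"rx":0,"ry":0,"rz":0,"hand":40},{"x":0,"y":0,"z":0,"rx":0,"ry":0,"rz":0,"hand":60},{"x":0,"y":0,"z":0,"rx":0,"ry":0,"rz":0,"hand":60},{"x":0,"y":0,"z":-40,"rx":0,"ry":0,"rz":0,"hand":60},{"x":0,"y":0,"z":-60,"rx":0,"ry":0,"rz":0,"hand":60},{"x":0,"y":0,"z":-60,"rx":0,"ry":0,"rz":0,"hand":60},{"x":0,"y":0,"z":0,"rx":0,"ry":0,"rz":0,"hand":60}]'
python3 - <<'E'
from h import *
print(sense()["eef_pos"],sense()["tcp_rot"])
a=grab_frame("top");b=grab_frame("side"); cv2.imwrite("pics/e_top.png",a[:,:,::-1]);cv2.imwrite("pics/e_side.png",b[:,:,::-1])
cv2.imwrite("pics/e.png",cv2.resize(np.hstack([a[120:290,250:410],b[120:290,230:400]]),None,fx=2.4,fy=2.4,interpolation=2)[:,:,::-1])
E
```

```text
clock: 13.78
eef_pos: [549.5, 528.2, 236.1]
tcp_rot: [3.132, -0.001, 2.279]
contact_force: [0.4, 0.4, -0.2]
opening: 0.704
grasp_force: 0.0
[549.48103797 528.20560141 236.05882304] [ 3.13210866e+00 -6.51077861e-04  2.27890671e+00]
```

View pics/e.png

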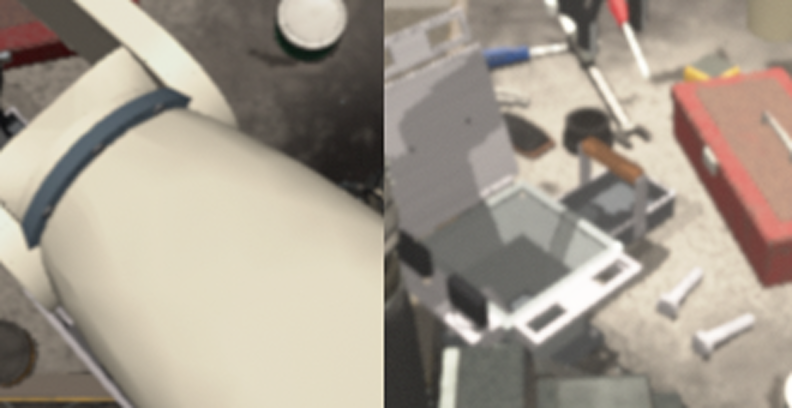

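Scoop stands upright beside the shaker; both loose bolts are unmoved (side crop (680,293), (723,335)). On to loose bolt 1.

```bash
python3 -m creep '[{"x":0,"y":0,"z":0,"rx":0,"ry":0,"rz":0.171,"hand":50},{"x":0,"y":0,"z":0,"rx":0,"ry":0,"rz":0.171,"hand":50},{"x":0,"y":0,"z":0,"rx":0,"ry":0,"rz":0.171,"hand":50},{"x":0,"y":0,"z":0,"rx":0,"ry":0,"rz":0.171,"hand":50},{"x":0,"y":0,"z":0,"rx":0,"ry":0,"rz":0.171,"hand":50},{"x":0,"y":0,"z":0,"rx":0,"ry":0,"rz":0.171,"hand":50},{"x":0,"y":0,"z":0,"rx":0,"ry":0,"rz":0.171,"hand":50},{"x":0,"y":0,"z":0,"rx":0,"ry":0,"rz":0.171,"hand":50},{"x":-23,"y":45,"z":0,"rx":0,"ry":0,"rz":0,"hand":50},{"x":-23,"y":45,"z":0,"rx":0,"ry":0,"rz":0,"hand":50},{"x":-23,"y":45,"z":0,"rx":0,"ry":0,"rz":0,"hand":50},{"x":0,"y":0,"z":60,"rx":0,"ry":0,"rz":0,"hand":50},{"x":0,"y":0,"z":60,"rx":0,"ry":0,"rz":0,"hand":50},{"x":0,"y":0,"z":50,"rx":0,"ry":0,"rz":0,"hand":50},{"x":0,"y":0,"z":0,"rx":0,"ry":0,"rz":0,"hand":50},{"x":0,"y":0,"z":0,"rx":0,"ry":0,"rz":0,"hand":50}]' 40
python3 - <<'E'
from h import *
print(sense()["tcp_rot"],delta([615,391,4],.909),proj("side",[616,393,9]))
b=grab_frame("side"); cv2.imwrite("pics/f.png",cv2.resize(b[180:300,300:440],None,fx=4,fy=4,interpolation=2)[:,:,::-1])
E
```

```text
clock: 15.88
eef_pos: [611.9, 389.0, 60.1]
tcp_rot: [-3.141, 0.0, 0.911]
contact_force: [0.7, 0.7, 0.6]
opening: 0.587
grasp_force: 0.0
[-3.14149921e+00  3.64072641e-04  9.10989568e-01] (array([ 3.5,  1.3, 56.1]), array([-0.   ,  0.   ,  0.002])) [354.42685289 240.47206188]
```

View pics/f.png

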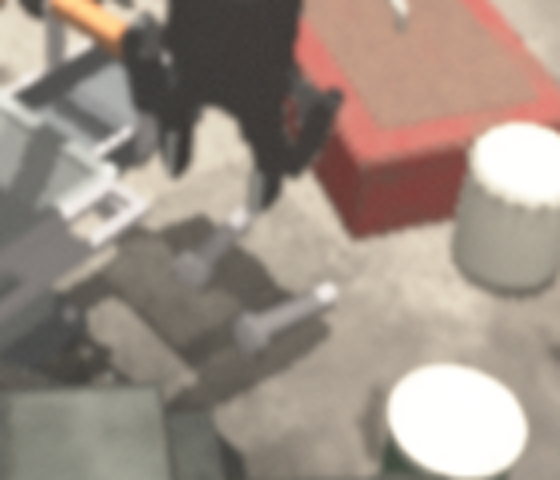

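```bash
python3 -m creep '[{"x":3,"y":1,"z":28,"rx":0,"ry":0,"rz":0,"hand":50},{"x":0,"y":0,"z":28,"rx":0,"ry":0,"rz":0,"hand":50},{"x":0,"y":0,"z":0,"rx":0,"ry":0,"rz":0,"hand":50},{"x":0,"y":0,"z":0,"rx":0,"ry":0,"rz":0,"hand":0},{"x":0,"y":0,"z":0,"rx":0,"ry":0,"rz":0,"hand":0},{"x":0,"y":0,"z":0,"rx":0,"ry":0,"rz":0,"hand":0},{"x":0,"y":0,"z":0,"rx":0,"ry":0,"rz":0,"hand":0},{"x":0,"y":0,"z":-30,"rx":0,"ry":0,"rz":0,"hand":0},{"x":0,"y":0,"z":-60,"rx":0,"ry":0,"rz":0,"hand":0},{"x":0,"y":0,"z":-60,"rx":0,"ry":0,"rz":0,"hand":0},{"x":0,"y":0,"z":-60,"rx":0,"ry":0,"rz":0,"hand":0},{"x":0,"y":0,"z":0,"rx":0,"ry":0,"rz":0,"hand":0},{"x":0,"y":0,"z":0,"rx":0,"ry":0,"rz":0,"hand":0}]' 60
```

```text
clock: 17.55
eef_pos: [614.0, 390.3, 213.8]
tcp_rot: [-3.142, 0.0, 0.911]
contact_force: [-0.2, -0.4, -1.7]
opening: 0.131
grasp_force: 58.8
```

```bash
python3 -m creep '[{"x":-48,"y":-33,"z":0,"rx":0,"ry":0,"rz":0,"hand":0},{"x":-48,"y":-33,"z":0,"rx":0,"ry":0,"rz":0,"hand":0},{"x":-48,"y":-33,"z":0,"rx":0,"ry":0,"rz":0,"hand":0},{"x":0,"y":0,"z":40,"rx":0,"ry":0,"rz":0,"hand":0},{"x":0,"y":0,"z":38,"rx":0,"ry":0,"rz":0,"hand":0},{"x":0,"y":0,"z":0,"rx":0,"ry":0,"rz":0,"hand":0},{"x":0,"y":0,"z":0,"rx":0,"ry":0,"rz":0,"hand":0}]'
python3 - <<'E'
from h import *
print(delta([448,337,135],.909))
b=grab_frame("side"); cv2.imwrite("pics/g.png",cv2.resize(b[120:290,230:400],None,fx=3,fy=3,interpolation=2)[:,:,::-1])
E
```

```text
clock: 18.42
eef_pos: [447.8, 337.4, 135.7]
tcp_rot: [-3.141, 0.001, 0.911]
contact_force: [-0.3, 0.4, 0.2]
opening: 0.133
grasp_force: 58.8
(array([-0.2,  0.5,  0.7]), array([-0.   ,  0.001,  0.002]))
```

View pics/g.png

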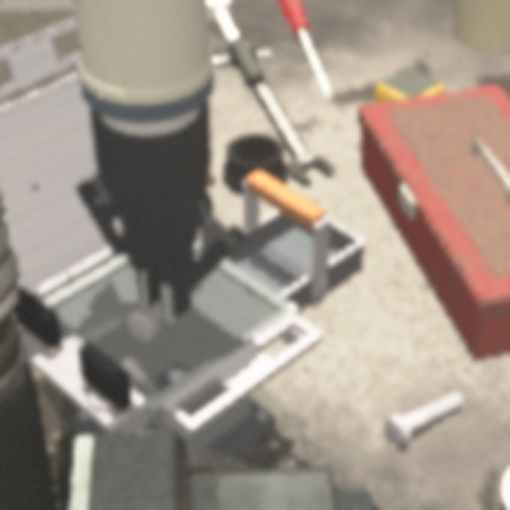

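Bolt 1 is held over the can and bolt 2 still lies at crop (425,415). Releasing, then going for bolt 2.

```bash
python3 -m creep '[{"x":0,"y":0,"z":0,"rx":0,"ry":0,"rz":0,"hand":50},{"x":0,"y":0,"z":0,"rx":0,"ry":0,"rz":0,"hand":50},{"x":0,"y":0,"z":0,"rx":0,"ry":0,"rz":0,"hand":50},{"x":0,"y":0,"z":-40,"rx":0,"ry":0,"rz":0.122,"hand":50},{"x":0,"y":0,"z":-40,"rx":0,"ry":0,"rz":0.122,"hand":50},{"x":0,"y":0,"z":0,"rx":0,"ry":0,"rz":0.122,"hand":50},{"x":42.3,"y":27.7,"z":0,"rx":0,"ry":0,"rz":0,"hand":50},{"x":42.3,"y":27.7,"z":0,"rx":0,"ry":0,"rz":0,"hand":50},{"x":42.3,"y":27.7,"z":0,"rx":0,"ry":0,"rz":0,"hand":50},{"x":42.3,"y":27.7,"z":0,"rx":0,"ry":0,"rz":0,"hand":50},{"x":0,"y":0,"z":50,"rx":0,"ry":0,"rz":0,"hand":50},{"x":0,"y":0,"z":50,"rx":0,"ry":0,"rz":0,"hand":50},{"x":0,"y":0,"z":50,"rx":0,"ry":0,"rz":0,"hand":50},{"x":0,"y":0,"z":0,"rx":0,"ry":0,"rz":0,"hand":50},{"x":0,"y":0,"z":0,"rx":0,"ry":0,"rz":0,"hand":50}]'
python3 - <<'E'
from h import *
print(delta([650,330,4],.545),proj("side",[652,332,9]))
b=grab_frame("side"); cv2.imwrite("pics/i.png",cv2.resize(b[150:300,280:440],None,fx=3,fy=3,interpolation=2)[:,:,::-1])
E
```

```text
clock: 20.35
eef_pos: [650.7, 330.8, 67.2]
tcp_rot: [3.141, -0.001, 0.545]
contact_force: [-0.3, 0.7, -0.6]
opening: 0.585
grasp_force: 0.0
(array([-1.2,  0.3, 63.2]), array([ 0.   , -0.001, -0.   ])) [372.57565467 257.9166404 ]
```

View pics/i.png

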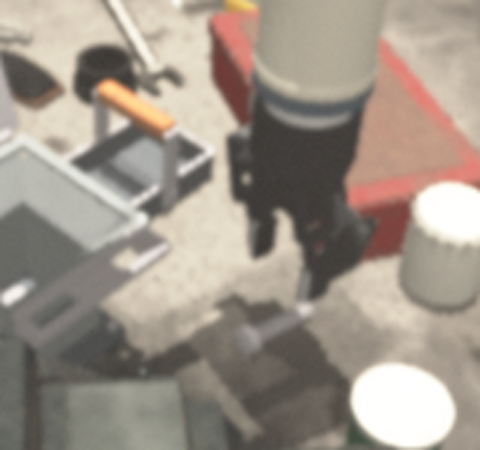

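Bolt 2 at crop (277,328) matches the prediction, with the fingers straddling it. Grasping it and carrying it back over the hopper.

```bash
python3 -m creep '[{"x":0,"y":0,"z":32,"rx":0,"ry":0,"rz":0,"hand":50},{"x":0,"y":0,"z":30,"rx":0,"ry":0,"rz":0,"hand":50},{"x":0,"y":0,"z":0,"rx":0,"ry":0,"rz":0,"hand":50},{"x":0,"y":0,"z":0,"rx":0,"ry":0,"rz":0,"hand":0},{"x":0,"y":0,"z":0,"rx":0,"ry":0,"rz":0,"hand":0},{"x":0,"y":0,"z":0,"rx":0,"ry":0,"rz":0,"hand":0},{"x":0,"y":0,"z":0,"rx":0,"ry":0,"rz":0,"hand":0},{"x":0,"y":0,"z":-30,"rx":0,"ry":0,"rz":0,"hand":0},{"x":0,"y":0,"z":-60,"rx":0,"ry":0,"rz":0,"hand":0},{"x":0,"y":0,"z":-60,"rx":0,"ry":0,"rz":0,"hand":0},{"x":0,"y":0,"z":-60,"rx":0,"ry":0,"rz":0,"hand":0},{"x":-42.3,"y":-27.5,"z":0,"rx":0,"ry":0,"rz":0,"hand":0},{"x":-42.3,"y":-27.5,"z":0,"rx":0,"ry":0,"rz":0,"hand":0},{"x":-42.3,"y":-27.5,"z":0,"rx":0,"ry":0,"rz":0,"hand":0},{"x":-42.3,"y":-27.5,"z":0,"rx":0,"ry":0,"rz":0,"hand":0},{"x":0,"y":0,"z":0,"rx":0,"ry":0,"rz":0,"hand":0},{"x":0,"y":0,"z":0,"rx":0,"ry":0,"rz":0,"hand":0}]' 60
python3 - <<'E'
from h import *
print(delta([448,337,138],.545))
E
```

```text
clock: 22.52
eef_pos: [448.9, 337.2, 214.6]
tcp_rot: [3.142, -0.002, 0.545]
contact_force: [0.3, -0.2, -1.0]
opening: 0.127
grasp_force: 58.8
(array([-1. , -0.3, 76.6]), array([ 0.   , -0.002,  0.   ]))
```

```bash
python3 -m creep '[{"x":-1,"y":0,"z":38,"rx":0,"ry":0,"rz":0,"hand":0},{"x":0,"y":0,"z":38,"rx":0,"ry":0,"rz":0,"hand":0},{"x":0,"y":0,"z":0,"rx":0,"ry":0,"rz":0,"hand":0},{"x":0,"y":0,"z":0,"rx":0,"ry":0,"rz":0,"hand":50},{"x":0,"y":0,"z":0,"rx":0,"ry":0,"rz":0,"hand":50},{"x":0,"y":0,"z":0,"rx":0,"ry":0,"rz":0,"hand":50},{"x":0,"y":0,"z":-50,"rx":0,"ry":0,"rz":0,"hand":50},{"x":0,"y":0,"z":-50,"rx":0,"ry":0,"rz":0,"hand":0},{"x":0,"y":0,"z":-55,"rx":0,"ry":0,"rz":-0.08,"hand":0},{"x":0,"y":0,"z":-55,"rx":0,"ry":0,"rz":-0.083,"hand":0},{"x":0,"y":-47,"z":0,"rx":0,"ry":0,"rz":0,"hand":0},{"x":0,"y":-47,"z":0,"rx":0,"ry":0,"rz":0,"hand":0},{"x":0,"y":-47,"z":0,"rx":0,"ry":0,"rz":0,"hand":0},{"x":0,"y":-47,"z":0,"rx":0,"ry":0,"rz":0,"hand":0},{"x":0,"y":0,"z":0,"rx":0,"ry":0,"rz":0,"hand":0},{"x":0,"y":0,"z":0,"rx":0,"ry":0,"rz":0,"hand":0}]' 60
python3 - <<'E'
from h import *
s=sense(); C=np.array([448,337]);d=s["eef_pos"][:2]-C
print(d@[.759,.65], d@[-.650,.759],s["tcp_rot"],s["qpos"]); 
a=grab_frame("top");b=grab_frame("side")
cv2.imwrite("pics/j.png",cv2.resize(np.hstack([a[140:290,220:400],b[120:270,230:370]]),None,fx=2.45,fy=2.45,interpolation=2)[:,:,::-1])
E
```

```text
clock: 24.52
eef_pos: [325.2, 478.8, 347.9]
tcp_rot: [3.141, 0.0, 0.709]
contact_force: [-0.3, -0.8, 0.5]
opening: 0.001
grasp_force: 0.0
-1.020494733822775 187.45203632739194 [3.14130270e+00 3.15884234e-04 7.08645181e-01] [ 9.71696961e-01  1.91287809e-01  1.59146735e+00 -2.02354396e-04
  1.35921791e+00  1.83389059e+00]
```

View pics/j.png

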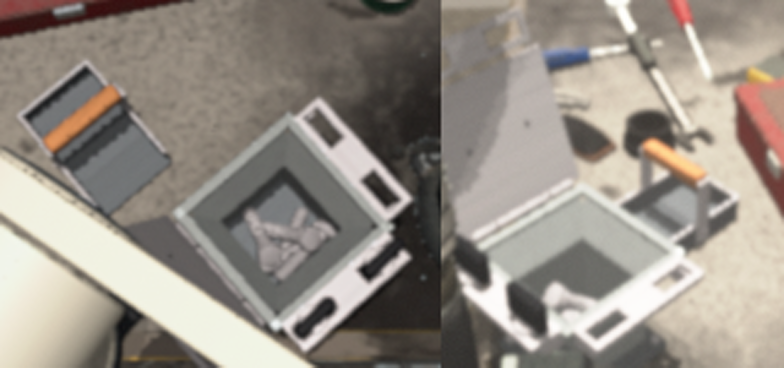

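All bolts are in the can, the bench is clear of them, and the scoop stands empty and upright. Pushing the lid shut from behind.

```bash
python3 -m creep '[{"x":0,"y":0,"z":42,"rx":0,"ry":0,"rz":0,"hand":0},{"x":0,"y":0,"z":42,"rx":0,"ry":0,"rz":0,"hand":0},{"x":0,"y":19,"z":0,"rx":0,"ry":0,"rz":0,"hand":0},{"x":0,"y":19,"z":0,"rx":0,"ry":0,"rz":0,"hand":0},{"x":0,"y":19,"z":0,"rx":0,"ry":0,"rz":0,"hand":0},{"x":0,"y":19,"z":0,"rx":0,"ry":0,"rz":0,"hand":0},{"x":0,"y":18,"z":0,"rx":0,"ry":0,"rz":0,"hand":0},{"x":0,"y":16,"z":0,"rx":0,"ry":0,"rz":0,"hand":0},{"x":0,"y":16,"z":0,"rx":0,"ry":0,"rz":0,"hand":0},{"x":0,"y":15,"z":0,"rx":0,"ry":0,"rz":0,"hand":0},{"x":0,"y":14,"z":6,"rx":0,"ry":0,"rz":0,"hand":0},{"x":0,"y":14,"z":6,"rx":0,"ry":0,"rz":0,"hand":0},{"x":0,"y":13,"z":8,"rx":0,"ry":0,"rz":0,"hand":0},{"x":0,"y":0,"z":0,"rx":0,"ry":0,"rz":0,"hand":0}]'
python3 - <<'E'
from h import *
s=sense(); C=np.array([448,337]);d=s["eef_pos"][:2]-C
print(d@[.759,.65], d@[-.650,.759],s["eef_pos"][2],s["qpos"])
E
```

```text
clock: 26.38
eef_pos: [443.2, 339.4, 242.1]
tcp_rot: [-3.141, 0.004, 0.707]
contact_force: [-0.4, 0.4, 0.0]
opening: -0.001
grasp_force: 0.0
-2.098098605214036 4.918960430339767 242.10771173860667 [ 6.50833941e-01  2.40963500e-01  1.76371496e+00 -5.38530886e-05
  1.14060037e+00  1.51503801e+00]
```

```bash
python3 -m creep '[{"x":0,"y":15,"z":16,"rx":0,"ry":0,"rz":0,"hand":0},{"x":0,"y":15,"z":16,"rx":0,"ry":0,"rz":0,"hand":0},{"x":0,"y":7,"z":16,"rx":0,"ry":0,"rz":0,"hand":0},{"x":0,"y":7,"z":16,"rx":0,"ry":0,"rz":0,"hand":0},{"x":0,"y":4,"z":12,"rx":0,"ry":0,"rz":0,"hand":0},{"x":0,"y":2,"z":10,"rx":0,"ry":0,"rz":0,"hand":0},{"x":0,"y":0,"z":6,"rx":0,"ry":0,"rz":0,"hand":0},{"x":0,"y":0,"z":4,"rx":0,"ry":0,"rz":0,"hand":0},{"x":0,"y":0,"z":0,"rx":0,"ry":0,"rz":0,"hand":0}]'
python3 -m creep '[{"x":0,"y":0,"z":3,"rx":0,"ry":0,"rz":0,"hand":0},{"x":0,"y":0,"z":0,"rx":0,"ry":0,"rz":0,"hand":0}]'
```

```text
clock: 27.5
eef_pos: [475.7, 302.9, 147.4]
tcp_rot: [-3.141, 0.001, 0.708]
contact_force: [-0.1, -0.4, -0.8]
opening: -0.0
grasp_force: 0.0
clock: 27.75
eef_pos: [475.8, 302.9, 144.5]
tcp_rot: [-3.141, 0.001, 0.708]
contact_force: [-0.3, -0.7, -0.5]
opening: -0.001
grasp_force: 0.0
```

```bash
python3 -m creep '[{"x":0,"y":0,"z":2,"rx":0,"ry":0,"rz":0,"hand":0},{"x":0,"y":0,"z":0,"rx":0,"ry":0,"rz":0,"hand":0},{"x":0,"y":0,"z":0,"rx":0,"ry":0,"rz":0,"hand":0}]'
python3 -m creep '[{"x":0,"y":0,"z":1.5,"rx":0,"ry":0,"rz":0,"hand":0},{"x":0,"y":0,"z":0,"rx":0,"ry":0,"rz":0,"hand":0},{"x":0,"y":0,"z":0,"rx":0,"ry":0,"rz":0,"hand":0}]'
```

```text
clock: 28.12
eef_pos: [475.9, 302.9, 143.0]
tcp_rot: [-3.141, 0.0, 0.708]
contact_force: [-2.1, -0.9, 6.2]
opening: 0.003
grasp_force: 3.1
clock: 28.5
eef_pos: [476.0, 302.9, 142.9]
tcp_rot: [-3.142, -0.0, 0.708]
contact_force: [-5.3, -3.4, 20.2]
opening: 0.005
grasp_force: 9.9
```

The lid is shut: contact at 143 mm, exactly its top. Next, the first T-bolt.

```bash
python3 -m creep '[{"x":0,"y":0,"z":-50,"rx":0,"ry":0,"rz":0,"hand":0},{"x":0,"y":0,"z":-50,"rx":0,"ry":0,"rz":-0.1571,"hand":0},{"x":0,"y":0,"z":0,"rx":0,"ry":0,"rz":-0.1571,"hand":45},{"x":0,"y":0,"z":0,"rx":0,"ry":0,"rz":-0.1571,"hand":45},{"x":0,"y":0,"z":0,"rx":0,"ry":0,"rz":-0.1571,"hand":45},{"x":0,"y":0,"z":0,"rx":0,"ry":0,"rz":-0.1571,"hand":45},{"x":0,"y":0,"z":0,"rx":0,"ry":0,"rz":-0.1571,"hand":45},{"x":0,"y":0,"z":0,"rx":0,"ry":0,"rz":-0.1571,"hand":45},{"x":0,"y":0,"z":0,"rx":0,"ry":0,"rz":-0.1571,"hand":45},{"x":0,"y":0,"z":0,"rx":0,"ry":0,"rz":-0.1571,"hand":45},{"x":0,"y":0,"z":0,"rx":0,"ry":0,"rz":-0.1571,"hand":45},{"x":41,"y":-41,"z":0,"rx":0,"ry":0,"rz":0,"hand":45},{"x":41,"y":-41,"z":0,"rx":0,"ry":0,"rz":0,"hand":45},{"x":0,"y":0,"z":0,"rx":0,"ry":0,"rz":0,"hand":45},{"x":0,"y":0,"z":0,"rx":0,"ry":0,"rz":0,"hand":45}]'
python3 - <<'E'
from h import *
print(sense()["tcp_rot"],delta([359.9,311.5,149],2.279))
C=np.array([448,337]);np.set_printoptions(suppress=True,precision=1)
b=grab_frame("side"); cv2.imwrite("pics/k.png",b[:,:,::-1]); cv2.imwrite("pics/k_top.png",grab_frame("top")[:,:,::-1])
# dark wing blobs in the side view
g=b.max(2)[190:270,225:290]; m=(g<60).astype(np.uint8)
n,l,st,ce=cv2.connectedComponentsWithStats(m)
for i in range(1,n):
    if st[i,4]>15: print(st[i]+[225,190,0,0,0],ce[i]+[225,190])
for y in(38,-38):
    p=C-83.5*np.array([.759,.65])+y*np.array([-.65,.759]); 
    for e in(-22,22): q=p+e*np.array([-.65,.759]); print(y,e,proj("side",[*q,174]),proj("side",[*q,142]))
E
```

```text
clock: 30.38
eef_pos: [360.6, 312.1, 241.4]
tcp_rot: [3.141, 0.0, 2.28]
contact_force: [0.3, 0.2, 0.2]
opening: 0.525
grasp_force: 0.0
[3.14119474e+00 1.34603302e-04 2.27979544e+00] (array([-0. , -0.9, 92.4]), array([0.   , 0.   , 0.001]))
[236 219  13  15  97] [241.8 226.4]
[258 239  14  16  85] [264.2 246.3]
[225 251  20  19 251] [234.3 262.5]
38 -22 [247.4 224. ] [249.3 235.2]
38 22 [234.9 213.6] [237.1 224.7]
-38 -22 [270.8 243.6] [272.2 254.9]
-38 22 [256.9 232. ] [258.6 243.2]
```

```bash
python3 -m creep '[{"x":0,"y":-1,"z":46,"rx":0,"ry":0,"rz":0,"hand":45},{"x":0,"y":0,"z":46,"rx":0,"ry":0,"rz":0,"hand":45},{"x":0,"y":0,"z":0,"rx":0,"ry":0,"rz":0,"hand":45},{"x":0,"y":0,"z":0,"rx":0,"ry":0,"rz":0,"hand":0},{"x":0,"y":0,"z":0,"rx":0,"ry":0,"rz":0,"hand":0},{"x":0,"y":0,"z":0,"rx":0,"ry":0,"rz":0,"hand":0},{"x":0,"y":0,"z":0,"rx":0,"ry":0,"rz":0,"hand":0},{"x":0,"y":0,"z":0,"rx":0,"ry":0,"rz":0,"hand":0}]' 40
python3 -m creep '[{"x":0,"y":0,"z":-20,"rx":0,"ry":0,"rz":0,"hand":0},{"x":0,"y":0,"z":-40,"rx":0,"ry":0,"rz":0,"hand":0},{"x":0,"y":0,"z":-30,"rx":0,"ry":0,"rz":0,"hand":0},{"x":0,"y":0,"z":0,"rx":0,"ry":0,"rz":0,"hand":0},{"x":0,"y":0,"z":0,"rx":0,"ry":0,"rz":0,"hand":0}]'
python3 - <<'E'
from h import *
cv2.imwrite("pics/l.png",grab_frame("side")[:,:,::-1])
print(sense()["eef_pos"],sense()["tcp_rot"],delta([473.4,248.9,239],2.279))
E
```

```text
clock: 31.48
eef_pos: [359.9, 311.4, 150.7]
tcp_rot: [3.141, 0.0, 2.279]
contact_force: [-2.6, -3.0, 5.7]
opening: 0.131
grasp_force: 42.7
clock: 32.1
eef_pos: [359.3, 311.0, 238.9]
tcp_rot: [-3.141, -0.0, 2.279]
contact_force: [0.2, -0.2, -0.6]
opening: 0.13
grasp_force: 41.7
[359.05095282 310.73484462 238.38747283] [-3.13995747e+00 -8.70137192e-05  2.27892427e+00] (array([-121.3,   46.6,   -0.7]), array([-0.002, -0.   , -0.   ]))
```

```bash
python3 -m creep '[{"x":-30,"y":30.5,"z":0,"rx":0,"ry":0,"rz":0,"hand":0},{"x":-30,"y":30.5,"z":0,"rx":0,"ry":0,"rz":0,"hand":0},{"x":-30,"y":30.5,"z":0,"rx":0,"ry":0,"rz":0,"hand":0},{"x":-31,"y":30.5,"z":0,"rx":0,"ry":0,"rz":0,"hand":0},{"x":0,"y":0,"z":0,"rx":0,"ry":0,"rz":0.1571,"hand":0},{"x":0,"y":0,"z":0,"rx":0,"ry":0,"rz":0.1571,"hand":0},{"x":0,"y":0,"z":0,"rx":0,"ry":0,"rz":0.1571,"hand":0},{"x":0,"y":0,"z":0,"rx":0,"ry":0,"rz":0.1571,"hand":0},{"x":0,"y":0,"z":0,"rx":0,"ry":0,"rz":0.1571,"hand":0},{"x":0,"y":0,"z":0,"rx":0,"ry":0,"rz":0.1571,"hand":0},{"x":0,"y":0,"z":0,"rx":0,"ry":0,"rz":0.1571,"hand":0},{"x":0,"y":0,"z":0,"rx":0,"ry":0,"rz":0.1571,"hand":0},{"x":0,"y":0,"z":0,"rx":0,"ry":0,"rz":0.1571,"hand":0},{"x":0,"y":0,"z":0,"rx":0,"ry":0,"rz":0.1571,"hand":0},{"x":0,"y":0,"z":0,"rx":0,"ry":0,"rz":0,"hand":0},{"x":0,"y":0,"z":0,"rx":0,"ry":0,"rz":0,"hand":0}]' 60
python3 - <<'E'
from h import *
np.set_printoptions(suppress=True,precision=1)
b=grab_frame("side"); a=grab_frame("top"); cv2.imwrite("pics/m.png",b[:,:,::-1]); cv2.imwrite("pics/m_top.png",a[:,:,::-1])
p=sense()["eef_pos"]; print(p,delta([531.1,298.3,200],.708))
print("expected T-bottom px",proj("side",[p[0],p[1],p[2]-37]),"lug a top face",proj("side",[531.1,298.3,143]))
cv2.imwrite("pics/m_crop.png",cv2.resize(b[120:260,280:420],None,fx=4,fy=4,interpolation=2)[:,:,::-1])
E
```

```text
clock: 34.15
eef_pos: [530.5, 298.4, 238.1]
tcp_rot: [-3.141, 0.002, 0.711]
contact_force: [-0.3, 0.5, -0.3]
opening: 0.126
grasp_force: 64.1
[530.7 298.5 238.5] (array([ 0.2,  0.4, 38.5]), array([-0.,  0.,  0.]))
expected T-bottom px [324.5 209.3] lug a top face [324.5 230.3]
```

View pics/m_crop.png

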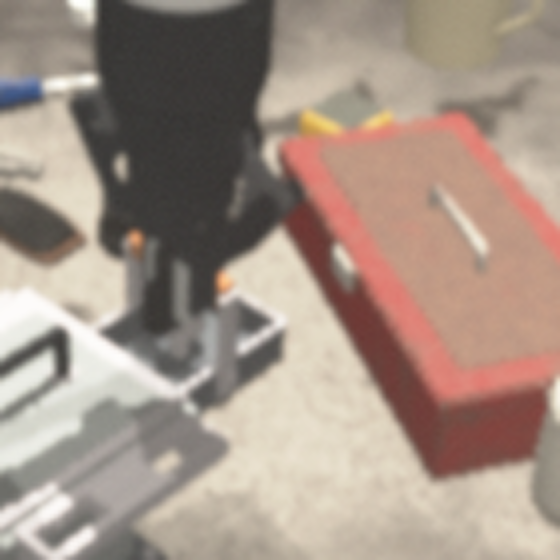

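The T-head sits at crop (180,350), as predicted, above the slot at about (178,441). Lowering in steps while watching the force.

```bash
python3 -m creep '[{"x":0,"y":0.3,"z":30,"rx":0,"ry":0,"rz":0,"hand":0},{"x":0,"y":0,"z":22,"rx":0,"ry":0,"rz":0,"hand":0},{"x":0,"y":0,"z":0,"rx":0,"ry":0,"rz":0,"hand":0},{"x":0,"y":0,"z":4,"rx":0,"ry":0,"rz":0,"hand":0},{"x":0,"y":0,"z":4,"rx":0,"ry":0,"rz":0,"hand":0},{"x":0,"y":0,"z":0,"rx":0,"ry":0,"rz":0,"hand":0},{"x":0,"y":0,"z":0,"rx":0,"ry":0,"rz":0,"hand":0}]'
```

```text
clock: 35.12
eef_pos: [531.1, 298.4, 179.3]
tcp_rot: [-3.142, 0.0, 0.708]
contact_force: [-0.9, 0.1, -1.0]
opening: 0.121
grasp_force: 64.1
```

```bash
python3 -m creep '[{"x":0,"y":0,"z":4,"rx":0,"ry":0,"rz":0,"hand":0},{"x":0,"y":0,"z":4,"rx":0,"ry":0,"rz":0,"hand":0},{"x":0,"y":0,"z":0,"rx":0,"ry":0,"rz":0,"hand":0}]'
python3 -m creep '[{"x":0,"y":0,"z":6,"rx":0,"ry":0,"rz":0,"hand":0},{"x":0,"y":0,"z":4,"rx":0,"ry":0,"rz":0,"hand":0},{"x":0,"y":0,"z":0,"rx":0,"ry":0,"rz":0,"hand":0},{"x":0,"y":0,"z":0,"rx":0,"ry":0,"rz":0,"hand":0}]'
```

```text
clock: 35.5
eef_pos: [530.7, 298.1, 170.4]
tcp_rot: [-3.141, 0.002, 0.708]
contact_force: [0.6, -0.2, -0.3]
opening: 0.125
grasp_force: 64.1
clock: 36.0
eef_pos: [531.0, 298.3, 160.9]
tcp_rot: [-3.142, 0.001, 0.708]
contact_force: [-0.1, 0.7, 0.2]
opening: 0.126
grasp_force: 64.1
```

```bash
python3 -m creep '[{"x":0,"y":0,"z":3,"rx":0,"ry":0,"rz":0,"hand":0},{"x":0,"y":0,"z":2,"rx":0,"ry":0,"rz":0,"hand":0},{"x":0,"y":0,"z":0.7,"rx":0,"ry":0,"rz":0,"hand":0},{"x":0,"y":0,"z":0,"rx":0,"ry":0,"rz":0,"hand":0},{"x":0,"y":0,"z":0,"rx":0,"ry":0,"rz":0,"hand":0}]'
python3 -m creep '[{"x":0,"y":0,"z":0,"rx":0,"ry":0,"rz":-0.1571,"hand":0},{"x":0,"y":0,"z":0,"rx":0,"ry":0,"rz":-0.1571,"hand":0},{"x":0,"y":0,"z":0,"rx":0,"ry":0,"rz":-0.1571,"hand":0},{"x":0,"y":0,"z":0,"rx":0,"ry":0,"rz":-0.1571,"hand":0},{"x":0,"y":0,"z":0,"rx":0,"ry":0,"rz":-0.1571,"hand":0},{"x":0,"y":0,"z":0,"rx":0,"ry":0,"rz":-0.1571,"hand":0},{"x":0,"y":0,"z":0,"rx":0,"ry":0,"rz":-0.1571,"hand":0},{"x":0,"y":0,"z":0,"rx":0,"ry":0,"rz":-0.1571,"hand":0},{"x":0,"y":0,"z":0,"rx":0,"ry":0,"rz":-0.1571,"hand":0},{"x":0,"y":0,"z":0,"rx":0,"ry":0,"rz":-0.1571,"hand":0},{"x":0,"y":0,"z":0,"rx":0,"ry":0,"rz":0,"hand":0},{"x":0,"y":0,"z":0,"rx":0,"ry":0,"rz":0,"hand":0}]'
```

```text
clock: 36.62
eef_pos: [531.0, 298.3, 155.7]
tcp_rot: [-3.141, 0.001, 0.708]
contact_force: [-1.9, -0.6, 5.5]
opening: 0.122
grasp_force: 64.9
clock: 38.12
eef_pos: [531.5, 298.5, 155.6]
tcp_rot: [3.141, 0.0, 2.275]
contact_force: [-0.5, 0.4, 5.5]
opening: 0.127
grasp_force: 64.9
```

```bash
python3 -m creep '[{"x":0,"y":0,"z":0,"rx":0,"ry":0,"rz":0,"hand":35},{"x":0,"y":0,"z":0,"rx":0,"ry":0,"rz":0,"hand":45},{"x":0,"y":0,"z":0,"rx":0,"ry":0,"rz":0,"hand":45},{"x":0,"y":0,"z":-40,"rx":0,"ry":0,"rz":0,"hand":45},{"x":0,"y":0,"z":-45,"rx":0,"ry":0,"rz":0,"hand":45},{"x":15.2,"y":-40.5,"z":0,"rx":0,"ry":0,"rz":0,"hand":45},{"x":15.2,"y":-40.5,"z":0,"rx":0,"ry":0,"rz":0,"hand":45},{"x":15.2,"y":-40.5,"z":0,"rx":0,"ry":0,"rz":0,"hand":45},{"x":0,"y":0,"z":0,"rx":0,"ry":0,"rz":0,"hand":45},{"x":0,"y":0,"z":0,"rx":0,"ry":0,"rz":0,"hand":45}]'
python3 - <<'E'
from h import *
cv2.imwrite("pics/n.png",grab_frame("side")[:,:,::-1])
print(sense()["tcp_rot"],delta([409,254.3,150.5],2.279))
E
```

```text
clock: 39.38
eef_pos: [409.9, 254.3, 240.7]
tcp_rot: [3.141, 0.0, 2.279]
contact_force: [0.4, 0.1, 0.3]
opening: 0.527
grasp_force: 0.0
[3.14111902e+00 1.74869060e-04 2.27869020e+00] (array([ 0.7, -1. , 90.1]), array([ 0.,  0., -0.]))
```

```bash
python3 -m creep '[{"x":0.7,"y":-1,"z":45,"rx":0,"ry":0,"rz":0,"hand":45},{"x":0,"y":0,"z":45,"rx":0,"ry":0,"rz":0,"hand":45},{"x":0,"y":0,"z":0,"rx":0,"ry":0,"rz":0,"hand":45},{"x":0,"y":0,"z":0,"rx":0,"ry":0,"rz":0,"hand":0},{"x":0,"y":0,"z":0,"rx":0,"ry":0,"rz":0,"hand":0},{"x":0,"y":0,"z":0,"rx":0,"ry":0,"rz":0,"hand":0},{"x":0,"y":0,"z":0,"rx":0,"ry":0,"rz":0,"hand":0},{"x":0,"y":0,"z":0,"rx":0,"ry":0,"rz":0,"hand":0}]' 60
python3 -m creep '[{"x":0,"y":0,"z":-20,"rx":0,"ry":0,"rz":0,"hand":0},{"x":0,"y":0,"z":-40,"rx":0,"ry":0,"rz":0,"hand":0},{"x":0,"y":0,"z":-30,"rx":0,"ry":0,"rz":0,"hand":0},{"x":-22.7,"y":22.7,"z":0,"rx":0,"ry":0,"rz":0,"hand":0},{"x":-22.7,"y":22.7,"z":0,"rx":0,"ry":0,"rz":0,"hand":0},{"x":0,"y":0,"z":0,"rx":0,"ry":0,"rz":0.1571,"hand":0},{"x":0,"y":0,"z":0,"rx":0,"ry":0,"rz":0.1571,"hand":0},{"x":0,"y":0,"z":0,"rx":0,"ry":0,"rz":0.1571,"hand":0},{"x":0,"y":0,"z":0,"rx":0,"ry":0,"rz":0.1571,"hand":0},{"x":0,"y":0,"z":0,"rx":0,"ry":0,"rz":0.1571,"hand":0},{"x":0,"y":0,"z":0,"rx":0,"ry":0,"rz":0.1571,"hand":0},{"x":0,"y":0,"z":0,"rx":0,"ry":0,"rz":0.1571,"hand":0},{"x":0,"y":0,"z":0,"rx":0,"ry":0,"rz":0.1571,"hand":0},{"x":0,"y":0,"z":0,"rx":0,"ry":0,"rz":0.1571,"hand":0},{"x":0,"y":0,"z":0,"rx":0,"ry":0,"rz":0.1571,"hand":0},{"x":0,"y":0,"z":0,"rx":0,"ry":0,"rz":0,"hand":0},{"x":0,"y":0,"z":0,"rx":0,"ry":0,"rz":0,"hand":0}]'
python3 - <<'E'
from h import *
print(sense()["tcp_rot"],delta([473.6,249.0,179.5],.708))
E
```

```text
clock: 40.42
eef_pos: [409.0, 254.4, 152.1]
tcp_rot: [3.139, 0.001, 2.279]
contact_force: [-0.6, -0.6, 7.9]
opening: 0.13
grasp_force: 58.9
clock: 42.55
eef_pos: [472.0, 248.9, 240.7]
tcp_rot: [3.142, 0.0, 0.711]
contact_force: [0.1, 0.0, -1.3]
opening: 0.123
grasp_force: 58.7
[3.14150868e+00 1.67029541e-04 7.11291186e-01] (array([ 1.3,  1. , 61.2]), array([0.   , 0.   , 0.003]))
```

```bash
python3 -m creep '[{"x":1.3,"y":1,"z":30,"rx":0,"ry":0,"rz":0.003,"hand":0},{"x":0,"y":0,"z":22,"rx":0,"ry":0,"rz":0,"hand":0},{"x":0,"y":0,"z":0,"rx":0,"ry":0,"rz":0,"hand":0},{"x":0,"y":0,"z":5,"rx":0,"ry":0,"rz":0,"hand":0},{"x":0,"y":0,"z":4,"rx":0,"ry":0,"rz":0,"hand":0},{"x":0,"y":0,"z":0,"rx":0,"ry":0,"rz":0,"hand":0}]'
python3 -m creep '[{"x":0,"y":0,"z":4,"rx":0,"ry":0,"rz":0,"hand":0},{"x":0,"y":0,"z":4,"rx":0,"ry":0,"rz":0,"hand":0},{"x":0,"y":0,"z":0,"rx":0,"ry":0,"rz":0,"hand":0},{"x":0,"y":0,"z":0,"rx":0,"ry":0,"rz":0,"hand":0}]'
```

```text
clock: 43.3
eef_pos: [473.6, 248.9, 179.5]
tcp_rot: [-3.142, 0.001, 0.705]
contact_force: [0.2, 0.1, -1.3]
opening: 0.127
grasp_force: 58.7
clock: 43.8
eef_pos: [473.5, 248.9, 171.2]
tcp_rot: [-3.141, 0.001, 0.705]
contact_force: [-0.6, 0.6, -0.6]
opening: 0.129
grasp_force: 58.7
```

```bash
python3 -m creep '[{"x":0,"y":0,"z":5,"rx":0,"ry":0,"rz":0,"hand":0},{"x":0,"y":0,"z":5,"rx":0,"ry":0,"rz":0,"hand":0},{"x":0,"y":0,"z":3,"rx":0,"ry":0,"rz":0,"hand":0},{"x":0,"y":0,"z":0.5,"rx":0,"ry":0,"rz":0,"hand":0},{"x":0,"y":0,"z":0,"rx":0,"ry":0,"rz":0,"hand":0},{"x":0,"y":0,"z":0,"rx":0,"ry":0,"rz":0,"hand":0}]'
```

```text
clock: 44.55
eef_pos: [473.6, 248.9, 157.9]
tcp_rot: [-3.142, 0.001, 0.705]
contact_force: [-0.1, -0.1, -0.2]
opening: 0.123
grasp_force: 58.7
```

```bash
python3 -m creep '[{"x":0,"y":0,"z":0.8,"rx":0,"ry":0,"rz":0,"hand":0},{"x":0,"y":0,"z":0.5,"rx":0,"ry":0,"rz":0,"hand":0},{"x":0,"y":0,"z":0,"rx":0,"ry":0,"rz":0,"hand":0},{"x":0,"y":0,"z":0,"rx":0,"ry":0,"rz":0,"hand":0}]'
python3 -m creep '[{"x":0,"y":0,"z":0,"rx":0,"ry":0,"rz":-0.1571,"hand":0},{"x":0,"y":0,"z":0,"rx":0,"ry":0,"rz":-0.1571,"hand":0},{"x":0,"y":0,"z":0,"rx":0,"ry":0,"rz":-0.1571,"hand":0},{"x":0,"y":0,"z":0,"rx":0,"ry":0,"rz":-0.1571,"hand":0},{"x":0,"y":0,"z":0,"rx":0,"ry":0,"rz":-0.1571,"hand":0},{"x":0,"y":0,"z":0,"rx":0,"ry":0,"rz":-0.1571,"hand":0},{"x":0,"y":0,"z":0,"rx":0,"ry":0,"rz":-0.1571,"hand":0},{"x":0,"y":0,"z":0,"rx":0,"ry":0,"rz":-0.1571,"hand":0},{"x":0,"y":0,"z":0,"rx":0,"ry":0,"rz":-0.1571,"hand":0},{"x":0,"y":0,"z":0,"rx":0,"ry":0,"rz":-0.1571,"hand":0},{"x":0,"y":0,"z":0,"rx":0,"ry":0,"rz":0,"hand":0},{"x":0,"y":0,"z":0,"rx":0,"ry":0,"rz":0,"hand":0}]'
```

```text
clock: 45.05
eef_pos: [473.6, 249.0, 157.0]
tcp_rot: [3.142, 0.0, 0.705]
contact_force: [-1.6, -0.9, 5.4]
opening: 0.125
grasp_force: 59.6
clock: 46.55
eef_pos: [473.9, 249.1, 157.0]
tcp_rot: [3.141, 0.0, 2.275]
contact_force: [-0.7, -0.5, 5.2]
opening: 0.128
grasp_force: 59.6
```

```bash
python3 -m creep '[{"x":0,"y":0,"z":0,"rx":0,"ry":0,"rz":0,"hand":35},{"x":0,"y":0,"z":0,"rx":0,"ry":0,"rz":0,"hand":45},{"x":0,"y":0,"z":0,"rx":0,"ry":0,"rz":0,"hand":45},{"x":0,"y":0,"z":-40,"rx":0,"ry":0,"rz":0,"hand":45},{"x":0,"y":0,"z":-50,"rx":0,"ry":0,"rz":0,"hand":45},{"x":0,"y":0,"z":-50,"rx":0,"ry":0,"rz":0,"hand":45},{"x":50,"y":0,"z":0,"rx":0,"ry":0,"rz":0,"hand":45},{"x":50,"y":0,"z":0,"rx":0,"ry":0,"rz":0,"hand":45},{"x":50,"y":0,"z":0,"rx":0,"ry":0,"rz":0,"hand":45},{"x":50,"y":0,"z":0,"rx":0,"ry":0,"rz":0,"hand":45},{"x":50,"y":0,"z":0,"rx":0,"ry":0,"rz":0,"hand":45},{"x":40,"y":0,"z":0,"rx":0,"ry":0,"rz":0,"hand":45},{"x":0,"y":0,"z":0,"rx":0,"ry":0,"rz":0,"hand":45},{"x":0,"y":0,"z":0,"rx":0,"ry":0,"rz":0,"hand":45}]'
python3 - <<'E'
from h import *
np.set_printoptions(suppress=True,precision=1)
for n in("top","side"):
    im=grab_frame(n); cv2.imwrite(f"pics/z_{n}.png",im[:,:,::-1])
    m=(im.max(2)<62).astype(np.uint8)
    for nm,L in(("a",(531.1,298.3)),("b",(473.6,249))):
        w=[proj(n,[*(np.array(L)+e*np.array([-.65,.759])),179-h]) for e in(-22,22) for h in(0,32)]
        c=np.mean(w,0); x0,y0=np.floor(c).astype(int)-14
        k,l,st,ce=cv2.connectedComponentsWithStats(m[y0:y0+28,x0:x0+28])
        print(n,nm,"expected box",np.min(w,0),np.max(w,0))
        for i in range(1,k):
            if st[i,4]>12:
                ys,xs=np.nonzero(l==i); r=cv2.minAreaRect(np.c_[xs,ys].astype(np.float32)); print("  ",st[i]+[x0,y0,0,0,0],ce[i]+[x0,y0],r[1],r[2])
    hd=np.array([448,337]); print("handle expected",[proj(n,[*(hd+e*np.array([.759,.65])),177]) for e in(-32,32)])
E
```

```text
clock: 48.3
eef_pos: [285.7, 469.4, 296.3]
tcp_rot: [-3.14, 0.0, 2.276]
contact_force: [-0.4, 0.0, -1.1]
opening: 0.527
grasp_force: 0.0
top a expected box [344.7 180.6] [361.  196.9]
   [345 181  17  17 114] [353.2 188.4] (6.466658592224121, 20.589248657226562) 48.01278305053711
top b expected box [367.9 207.2] [385.1 223. ]
   [369 201  21  22 198] [379.8 209.3] (21.0, 20.0) 90.0
   [382 223   8   6  27] [386.4 226.3] (5.0, 7.0) 90.0
handle expected [array([345.6, 237.8]), array([325.4, 214.8])]
side a expected box [317.2 212.6] [332.3 234.3]
side b expected box [289.4 230.4] [304.9 253.5]
handle expected [array([272.2, 214.8]), array([295.4, 201. ])]
```

```bash
python3 - <<'E'
import cv2,numpy as np
for n,c,r in(("top",(376,215),14),("side",(297,242),13),("side",(324,223),13)):
    g=cv2.imread(f"pics/z_{n}.png").max(2)[c[1]-r:c[1]+r,c[0]-r:c[0]+r]
    print(n,c)
    for row in g: print(''.join('#' if v<50 else '+' if v<80 else '.' if v<140 else ' ' for v in row))
E
```

```text
top (376, 215)
         ..+#++++#++++++++++
          .++#+++###+#+++++#
           .+##+#######+++##
            .+########++++#+
             .+###++#+++++#+
              .+#++++##++##+
               .+#+######+++
                +########++#
          ..    .########++#
         ...    .#######++++
        ...    .+#######++++
      ..+.    .+#######+++++
      .+.    .+#######+..+++
      .+.   .+#####++....+++
       .....######+......+++
        .++######.     ..+++
        .#######.       .+++
       .+######.         .++
      .+#####+..          .+
      .######+.    ...    .+
      .+####+..  ..++.    .+
      ..##+.....+++..    .++
       ..+.   .++..     .+#+
         ..    ..      .+##+
                      .+###+
                     .+####+
                    .+#####+
                   .########
side (297, 242)
                          
                          
                          
                          
                          
       ....               
      ......              
      .++....             
      .+++....            
      .+++++..
[... 458 characters left out ...]
3)
       .........        ..
        ..........      ..
         .........      ..
         ........      ...
        .......       ....
       ......       ......
      .......      .......
      .+++...    .........
      .++++...............
      .+++++..............
      .+++++++........... 
      .++++++++........   
      .++++++++++.....    
      .++++++++++++...    
      .++++++++++++++.    
      ..+++++++++++++.    
       .+++++++++++++.    
       ...+++++++++++.    
        ...++++++++++.    
          ...++++++++.    
            ..+++++++.    
             ..++++++.    
              ...++++.    
               ...+++..   
        .       .......   
        ...      .....
```

Both wings stand crosswise with their collars down: wing a matches the predicted box, and wing b shows the same shape and height. The arm is clear, so I'm handing in.

```bash
python3 -c "
from rig import *
print(sign_off())"
```

```text
the job is handed in; nothing more can be done
None
```

I handed the job in at about 48 s of robot time, with no verdict returned: all five bolts are in the can, the lid is shut with both T-bolts turned crosswise, the empty scoop stands upright on the bench, and the arm never went near either tin.

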